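Clamp a heat sink in a ratchet hold-down

TASK

Clamp the heat sink in the ratchet hold-down: raise the blue arm by its front black grip, letting the red pawl click past the teeth, until the foot hangs clear above the heat sink, let go, and push the heat sink gently along the guides until it is fully home against the back stop. Then squeeze the red release lever against the rear grip to lift the pawl, lower the foot gently until it is set down on the heat sink, and only then let go, so that the foot rests on it. Do not touch the release lever before the heat sink is home, never drop or force the foot onto it, and leave the capacitor, the tape reel and the relay alone.

Things in the scene. Friction and masses are not known exactly. Their poses are not given: they have to be found in the camera images.
- hold_down: fixed ratchet hold-down (sizes in mm). Origin: bench top, under the front face of its back stop; x = pushing direction, z up. Plate x -130..155, y +-50, top at z 12; back stop x 0..10, 12 high; guides along x -120..0, 48 apart, 8 high; 18x14 post at x 75 with its cap at z 150; teeth on its +y face, flat on top, every 12 mm
- heatsink_center (a point): middle of the loose grey finned heat sink, half-way up. 60 long (along the guides), 44 wide, 26 high, about 0.14 kg; lies between the guides on the base plate, with 2 mm play on each side. Home = this point at x -30 in the frame of hold_down
- heatsink: the same heat sink; origin at the centre of its underside; z up, y along its 60 mm length (either way along the guides), x across
- lift_grip (a point): grasp point on the fixed black front grip of the sliding arm: an upright plate 24 (hold_down x) by 10 (y), pinched along y; its 28x16 head is 20..26 above the point. At hold_down x 30, y 0, z 98 + lift. Bar of the arm begins 56 below
- release_grip (a point): grasp point on the black rear grip of the arm: upright plate 24 (hold_down x) by 10 (y +-5), top 22 above the point. At hold_down x 120, y 0, z 98 + lift. The red release lever stands beside it on +y, at y 17.5..22.5 when free: pinch both along y. The bar that carries both begins 32 below
- lever_face (a point): middle of the outer (+y) face of the red release lever, where a finger presses it; at hold_down x 120, y 22.5, z 98 + lift when free. The lever is a plate 24x5x60 that reaches 17 above this point and turns about a pivot 38 below it. Squeezing it toward the rear grip (about 3 to 7 N, 11 mm of travel here) takes the pawl out of the teeth
- press_arm (a joint): lift of the blue arm (about 0.42 kg) in m, 0 to 0.055 (top stop); clicks upward with 5 to 15 N. The pawl holds it at 0.005, 0.017, 0.029, 0.041 or 0.053; without the pawl it falls. Its black foot, 18 across, hangs at hold_down x -22, y 0 on a locked screw set differently each time: it meets the top of the heat sink at some lift from 0.0185 to 0.0275, to be found by feel
- pawl (a joint): angle of the sprung pawl in rad: 0 in the teeth, over 0.16 clear of them, 0.28 at its stop (lever fully squeezed)
- capacitor_can: bystander: dark blue upright can, 35 across, 60 high; origin at its underside
- kapton_reel: bystander: white reel of amber tape lying flat, 58 across, 19 high; origin at its underside
- relay: bystander: yellow clear relay, 21x28x38 high; origin at its underside

How it is judged:
By the outcome, as a careful person would: the job done as asked, in the order asked, and still so for the second after the job is handed in, with the robot touching nothing.
It also fails if it takes over 72 s, if anything falls off the work surface, if the arm or the gripper's body presses on something with over 40 N, if the wrist force passes 120 N, or if a joint passes its speed limit or range.

ROBOT

A 6-joint arm with a two-finger parallel gripper is mounted at the origin on a cart in front of the work surface, level with it; the furniture and walls round the work are solid. World frame = base frame: x ahead of the robot, y to its left, z up, the work surface at z = 0. Lengths are in mm, angles in degrees, forces in N, time in s.
With the tool pointing down it reaches from about 300 to 850 mm from the base axis. Payload 4.2 kg.
Tool frame: the origin (TCP) lies midway between the tips of the shut fingers; the grasp point (between the pads) lies env.hold_point_z behind it (env.hold_point_z is the distance from the TCP to the grasp point, in mm); z points along the fingers, y is the line along which they close (so a half turn about z gives the same grasp; the last joint's range is limited). The gripper opens to 91 mm and grips with 3 to 60 N. Pads are 32 mm wide; open, the fingers measure 118 mm over their backs; the gripper's body (76 mm by 178 mm) begins 60 mm behind the grasp point.
Start: joints at [74.026, 18.312, 89.639, -0, 72.044, -1.146], TCP at [147.156, 555.867, 213.976] pointing down, gripper open.
Joint ranges: [-177.97, 177.97], [-48.28, 115.42], [12.27, 149.76], [-77.06, 257.06], [2.81, 150.46], [-146.56, 146.56]. Speed limits (degrees/s): [147.25, 147.25, 180, 180, 180, 180].

INTERFACE

Orientations are given as [roll, pitch, yaw] about the fixed x, y, z axes, in that order (R = Rz(yaw) Ry(pitch) Rx(roll)).
In Python, from workcell import env, viewer, spotter gives the robot as it stands.
- The arm moves only by the tool apply_moves, never from a script. Its arguments are lists of equal length, an entry for each row: "delta_pos": the shift along the world's x, y, z normalised to -1 to 1, where 1 is 120 mm, a list of three; "rot": the turn, a rotation vector about the world's x, y, z normalised to -1 to 1, where 1 is 1.5 rad, a list of three; "hand": the opening, from 0 (shut) to 1 (fully open). A call has 1 to 10 rows; each row is the pose to reach, as a shift and turn from the pose commanded when the call began; what a row does not reach only later rows make up. A row lasts 1/12 s, in which the tool goes at most 41.7 mm and 7.16 degrees, less where a joint would pass 70% of its speed; a pose out of reach is approached as far as the arm can. A call with a number of a shift or a turn outside -1 to 1 is refused whole. A call with a gripper value outside its range is refused whole. The fingers move at their own pace and stop on an object; "newtons" is the grip in N (left out, the last holds). Time passes only in rows, so rows that repeat a pose let the fingers close. It gives the time, the measured TCP pose, the force, the opening and the grip force at its end, in the units of the state.
- env.state(): the state, without advancing time (a new reading comes with each control period).
- viewer.grab_frame(name): name is "scene" or "top"; returns a dict with "pixels" (420x560x3 uint8, red, green, blue), "camera_matrix" (3x3 intrinsics, pixels), "R" (3x3) and "t" (3): a world point X has camera coordinates R X + t. Camera axes: x right, y down, z forward; pixel columns grow to the right and rows downward; lengths in mm; the calibration is good to about 2 mm. A picture is of the moment at which its call begins. There is no depth.
- env.job_done(): hands the job in; it is judged then, once.
Trained networks look in a picture, given as the dict that the camera call returned (one of the last four; its "shot" number tells which), for a name from the list of things; names that differ only in an ending like _2 or _b are one class to them, and where a whole thing is asked for, a point or a joint stands for the part that bears it (a point fixed in the world has none). Each returns a list of dicts, best first, with "score" (0 to 1); they miss things now and then, are a little off and sometimes report something else, mostly with a low value. They report only what shows in the picture. A call takes as long as a camera call.
- spotter.trace(picture, query): "mask" (420x560 bool, what is visible of it) and "box" ([centre column, centre row, width, height] in pixels, round what is visible of it).
- spotter.landmark_of(picture, query): "position" ([column, row] in pixels: a listed point, or the origin of a listed thing).
The state is a dict: "time_s": time; "qpos": joint angles; "qvel": joint speeds; "effort": joint torques, N m; "ee_pos": TCP position; "ee_rot": TCP orientation; "force": force on the tool from outside, world axes, zero at the start; "torque": the same for the moment, N m; "gripper_width": finger opening in mm; "gripper_force": force on a finger pad.
Only numpy, scipy, OpenCV 4.12 (cv2) and the standard library are available. Lean on these libraries where they do the work, as an engineer would, in place of code of your own. Each camera call takes 0.05 s, during which the arm holds its last target. There are 200 camera calls.

## Working session

There is one attempt and no reset: what is moved stays moved. The work goes in short steps, Python scripts to look and compute and a tool call to move; the robot and the scene stay as the last step left them, time stands still between calls to the robot, and variables do not carry over. Pictures are saved under pics/ and viewed, at most 13 in all, crops included, and the job is handed in when it is done.

Besides the shell and the picture viewer there is one more tool, called after ">>>" as name(argument=value, ...) on one line, values as JSON. apply_moves: Moves the arm, as the interface text tells. Its arguments: {"type":"object","properties":{"delta_pos":{"type":"array"},"rot":{"type":"array"},"hand":{"type":"array"},"newtons":{"type":"number"}},"required":["delta_pos","rot","hand"]}

```bash
mkdir -p pics; ls
cat > h.py <<'E'
import numpy as np, cv2
from workcell import env, viewer, spotter
def save(p,n): cv2.imwrite('pics/'+n+'.png', p['pixels'][:,:,::-1])
def proj(p,X):
    c=p['R']@np.asarray(X,float)+np.asarray(p['t']).ravel(); q=p['camera_matrix']@c; return q[:2]/q[2]
def ray(p,uv):
    R=np.asarray(p['R']);t=np.asarray(p['t']).ravel()
    d=R.T@np.linalg.inv(p['camera_matrix'])@np.array([uv[0],uv[1],1.]); return -R.T@t,d
def onz(p,uv,z):
    c,d=ray(p,uv); return c+d*(z-c[2])/d[2]
def tri(a,ua,b,ub):
    A=np.zeros((3,3));r=np.zeros(3)
    for p,u in((a,ua),(b,ub)):
        c,d=ray(p,u);d=d/np.linalg.norm(d);P=np.eye(3)-np.outer(d,d);A+=P;r+=P@c
    return np.linalg.solve(A,r)
E
python3 - <<'E'
from h import *
s=viewer.grab_frame('scene');t=viewer.grab_frame('top')
save(s,'s0');save(t,'t0')
np.set_printoptions(precision=1,suppress=True)
print(env.hold_point_z, env.state())
for n in ['hold_down','heatsink_center','heatsink','lift_grip','release_grip','lever_face','capacitor_can','kapton_reel','relay']:
    a=spotter.landmark_of(s,n);b=spotter.landmark_of(t,n)
    f=lambda l:[(np.array(x['position']),round(x['score'],2)) for x in l[:2]]
    print(n,f(a),f(b), tri(s,a[0]['position'],t,b[0]['position']) if a and b else '')
E
```

```text
pics
18.8 {'time_s': 0.1, 'qpos': array([74. , 18.3, 89.7, -0. , 72. , -1.1]), 'qvel': array([-0. , -0.1, -0.2,  0. , -0. , -0. ]), 'effort': array([ -0. , -41.3, -23.3,   0.1,   0. ,  -0. ]), 'ee_pos': array([147. , 555.4, 213.2]), 'ee_rot': array([-179.9,   -0. ,  165.2]), 'force': array([-0.1, -0.3,  0.4]), 'torque': array([0., 0., 0.]), 'gripper_force': 0.0, 'gripper_width': 91.21832568689051}
hold_down [(array([288. , 254.6]), 0.74)] [(array([292.3, 222.3]), 0.63), (array([171.8, 276.6]), 0.18)] [511.4 -10.6   5.8]
heatsink_center [(array([305.1, 267. ]), 0.63), (array([291.3, 255.6]), 0.27)] [(array([317.2, 229.8]), 0.73)] [494.1 -69.   23.4]
heatsink [(array([303.7, 272.4]), 0.68)] [(array([235.9, 204.4]), 0.6), (array([316. , 232.7]), 0.58)] [ 661.5  110.7 -335. ]
lift_grip [(array([284.7, 216.2]), 0.64), (array([257.8, 187.9]), 0.49)] [(array([284.7, 206.6]), 0.72)] [526.3  10.8 111.5]
release_grip [(array([270.8, 189.2]), 0.98)] [(array([242.5, 191.7]), 0.69)] [564.9  94.8 111.9]
lever_face [(array([259.2, 189.7]), 0.74)] [(array([234.9, 200.7]), 0.73)] [543.6 110.8 116.8]
capacitor_can [(array([321.2, 198.9]), 0.73)] [(array([271.9, 138.2]), 0.78)] [716.3  39.    1.8]
kapton_reel [(array([325.9, 344.3]), 0.85)] [(array([380.1, 275.4]), 0.73)] [ 388.7 -211.3   -6.5]
relay [(array([171.3, 233.3]), 0.68)] [(array([173.1, 278.3]), 0.42)] [385.3 262.4  -6.8]
```

Run:
```python
import cv2,numpy as np
a=cv2.imread('pics/s0.png')[120:380,130:430];b=cv2.imread('pics/t0.png')[100:360,130:430]
cv2.imwrite('pics/c0.png',np.hstack([cv2.resize(x,None,fx=1.33*1,fy=1.33,interpolation=cv2.INTER_CUBIC) for x in(a,b)]))
```

```text
(no output)
```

View pics/s0.png

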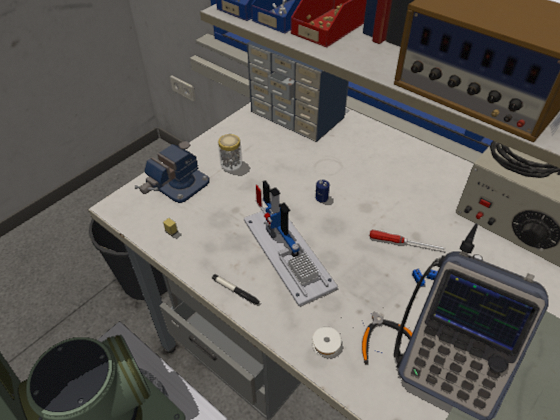

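View pics/t0.png

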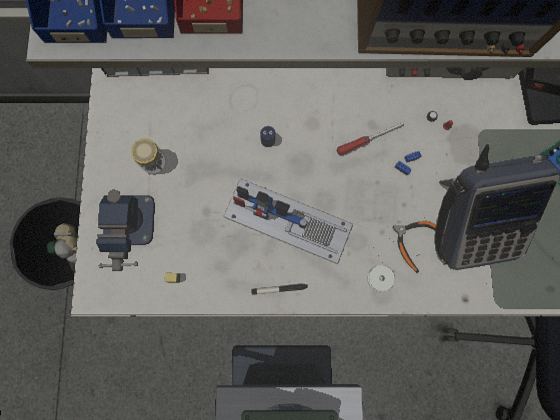

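The hold-down sits mid-bench: in the top view the plate runs from (237,185) to (345,245), with the grips at the upper left and the heat sink at (317,232). The bystanders are well clear of it. Next I fit the pose.

```bash
cat >> h.py <<'E'
def HD(x,y,th,P):
    c,s=np.cos(th),np.sin(th); P=np.asarray(P,float)
    return np.array([x+c*P[0]-s*P[1], y+s*P[0]+c*P[1], P[2]])
E
python3 - <<'E'
from h import *
from scipy.optimize import least_squares
s=viewer.grab_frame('scene');t=viewer.grab_frame('top')
np.set_printoptions(precision=1,suppress=True)
obs=[]
for p in(s,t):
    for n,P,l in[('hold_down',(0,0,0),0),('lift_grip',(30,0,98),1),('release_grip',(120,0,98),1),('lever_face',(120,22.5,98),1)]:
        for r in spotter.landmark_of(p,n)[:1]: obs.append((p,np.array(r['position']),P,l,n))
    m=spotter.trace(p,'hold_down')
    if m:
        k=m[0]['mask'].astype(np.uint8); c=max(cv2.findContours(k,0,2)[0],key=cv2.contourArea)
        print(m[0]['score'],cv2.boxPoints(cv2.minAreaRect(c)).tolist(),k.sum())
        # white plate corners extremes
        p['c']=c
def res(v):
    o=[]
    for p,u,P,l,n in obs: o+=list(proj(p,HD(v[0],v[1],v[2],np.array(P)+[0,0,l*v[3]]))-u)
    return np.array(o)
f=least_squares(res,[515,0,np.radians(66),8],loss='soft_l1')
print(f.x,np.degrees(f.x[2]));print(res(f.x).reshape(-1,2))
x,y,th,L=f.x
v=[]
for p in(s,t):
    im=cv2.resize(p['pixels'][:,:,::-1],None,fx=4,fy=4,interpolation=cv2.INTER_CUBIC)
    def poly(Q,col,cl=True): cv2.polylines(im,[np.array([(proj(p,HD(x,y,th,q))+.5)*4-.5 for q in Q]).astype(np.int32)],cl,col,1)
    poly([(-130,-50,12),(155,-50,12),(155,50,12),(-130,50,12)],(0,0,255))
    poly([(0,-24,24),(0,24,24)],(0,255,0),False)
    for X in(30,120): poly([(X-12,-5,120+L),(X+12,-5,120+L),(X+12,5,120+L),(X-12,5,120+L)],(0,255,255))
    c=proj(p,HD(x,y,th,(0,0,50)))*4; v.append(im[int(c[1])-290:int(c[1])+290,int(c[0])-195 if p is s else int(c[0])-290:][:,:395 if p is s else 600])
cv2.imwrite('pics/o0.png',cv2.resize(np.hstack(v),(800,466)))
E
```

```text
0.79 [[230.91937255859375, 200.7162322998047], [270.7650146484375, 176.22776794433594], [338.956298828125, 287.18310546875], [299.11065673828125, 311.67156982421875]] 4337
0.94 [[223.03451538085938, 217.41378784179688], [238.96554565429688, 177.58621215820312], [352.9310607910156, 223.17242431640625], [337.0000305175781, 263.0]] 4594
[506.2  -7.8   1.1  16.8] 64.34268966286496
[[ -2.9   0.3]
 [108.5 -19.8]
 [ -2.9   0.2]
 [ -2.7   2.1]
 [  0.7  -1.2]
 [ -4.    3.3]
 [  1.2  -0.9]
 [  1.3  -1.4]]
```

View pics/o0.png

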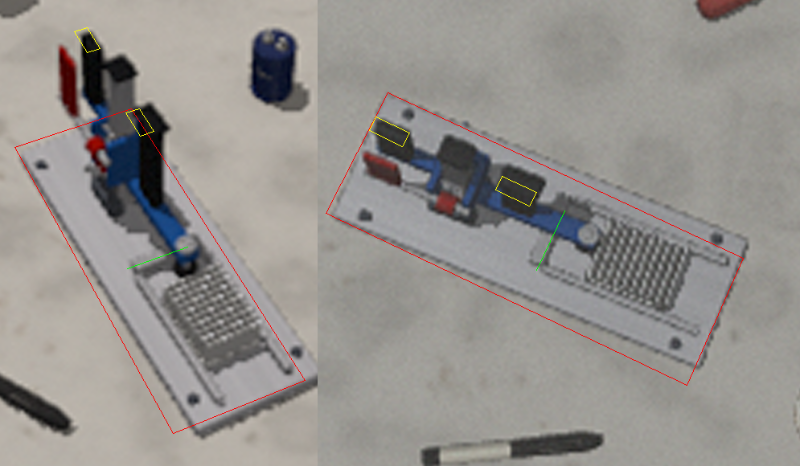

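Run:
```python
from h import *
from scipy.optimize import least_squares
s=viewer.grab_frame('scene');t=viewer.grab_frame('top')
np.set_printoptions(precision=1,suppress=True)
obs=[]
for p in(s,t):
    for n,P,l in[('hold_down',(0,0,0),0),('lift_grip',(30,0,98),1),('release_grip',(120,0,98),1),('lever_face',(120,22.5,98),1)]:
        for r in spotter.landmark_of(p,n)[:1]: obs.append((p,np.array(r['position']),P,l,.5,n))
for u,P in[((337,263),(-130,50,9)),((352.9,223.2),(-130,-50,9)),((239,177.6),(155,-50,12)),((223,217.4),(155,50,12))]: obs.append((t,np.array(u)-.0,P,0,1,'c'))
def res(v):
    o=[]
    for p,u,P,l,w,n in obs: o+=list(w*(proj(p,HD(v[0],v[1],v[2],np.array(P)+[0,0,l*v[3]]))-u))
    return np.array(o)
f=least_squares(res,[515,0,np.radians(66),8],loss='cauchy',f_scale=.7)
print(f.x,np.degrees(f.x[2]));print(res(f.x).reshape(-1,2))
x,y,th,L=f.x
v=[]
for p in(s,t):
    im=cv2.resize(p['pixels'][:,:,::-1],None,fx=4,fy=4,interpolation=cv2.INTER_CUBIC)
    def poly(Q,col,cl=True): cv2.polylines(im,[np.array([(proj(p,HD(x,y,th,q))+.5)*4-.5 for q in Q]).astype(np.int32)],cl,col,1)
    poly([(-130,-50,12),(155,-50,12),(155,50,12),(-130,50,12)],(0,0,255))
    poly([(0,-24,24),(0,24,24)],(0,255,0),False)
    poly([(66,-7,150),(84,-7,150),(84,7,150),(66,7,150)],(0,255,0))
    for X in(30,120): poly([(X-12,-5,120+L),(X+12,-5,120+L),(X+12,5,120+L),(X-12,5,120+L)],(0,255,255))
    c=proj(p,HD(x,y,th,(0,0,50)))*4; v.append(im[int(c[1])-290:int(c[1])+290,int(c[0])-195 if p is s else int(c[0])-290:][:,:395 if p is s else 600])
    for r in spotter.landmark_of(p,'heatsink_center')[:1]:
        P=onz(p,r['position'],25); d=P-HD(x,y,th,(0,0,25)); print('hs',P,d[0]*np.cos(th)+d[1]*np.sin(th),-d[0]*np.sin(th)+d[1]*np.cos(th))
cv2.imwrite('pics/o1.png',cv2.resize(np.hstack(v),(800,466)))
```

```text
[513.  -11.9   1.2  18.2] 67.73626295203604
[[ 0.3  0.4]
 [-1.2 -0.5]
 [-1.8  0.4]
 [ 1.3 -0.3]
 [-2.2  0.3]
 [-0.1 -0.1]
 [ 0.4  0.1]
 [-0.3 -0.1]
 [ 0.5  0.2]
 [-0.4 -1.1]]
hs [497.1 -71.   25. ] -60.69327971310639 -7.67714292885557
hs [490.7 -69.3  25. ] -61.59554859075221 -1.0719447492044232
```

View pics/o1.png

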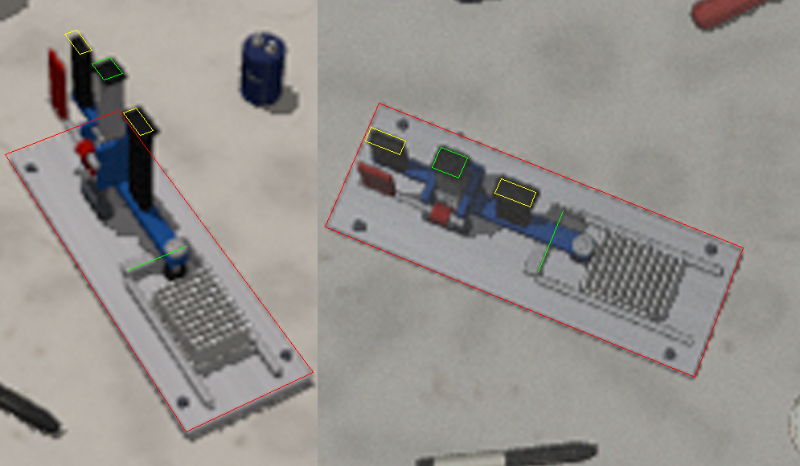

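The fit lies on the plate and post in both views: origin (513,-12), yaw 67.7°, and a lift near 17 mm. The heat sink centre is at about x -61. Moving to the lift grip.

>>> apply_moves(delta_pos=[[0.63,-0.9,0],[0.63,-0.9,0],[0.63,-0.9,0],[0.63,-0.9,0]], rot=[[0,0,-0.227],[0,0,-0.227],[0,0,-0.227],[0,0,-0.227]], hand=[0.5,0.5,0.5,0.5])

```text
time_s: 2.53
ee_pos: [224.8, 443.2, 214.0]
ee_rot: [-179.9, 0.2, 145.3]
force: [-0.8, -0.9, -0.5]
gripper_width: 67.3
gripper_force: 0.0
```

>>> apply_moves(delta_pos=[[0.63,-0.9,0],[0.63,-0.9,0],[0.63,-0.9,0],[0.63,-0.9,0]], rot=[[0,0,-0.227],[0,0,-0.227],[0,0,-0.227],[0,0,-0.227]], hand=[0.5,0.5,0.5,0.5])

```text
time_s: 2.87
ee_pos: [300.5, 335.9, 214.2]
ee_rot: [-180.0, 0.1, 125.8]
force: [-0.4, 0.5, 0.5]
gripper_width: 46.2
gripper_force: 0.0
```

>>> apply_moves(delta_pos=[[0.63,-0.9,0],[0.63,-0.9,0],[0.63,-0.9,0],[0.63,-0.9,0]], rot=[[0,0,-0.227],[0,0,-0.227],[0,0,-0.227],[0,0,-0.227]], hand=[0.5,0.5,0.5,0.5])

```text
time_s: 3.2
ee_pos: [376.7, 228.5, 214.3]
ee_rot: [179.9, 0.1, 106.3]
force: [-0.2, -0.1, -0.2]
gripper_width: 45.4
gripper_force: 0.0
```

>>> apply_moves(delta_pos=[[0.63,-0.9,0],[0.63,-0.9,0],[0.63,-0.9,0],[0.63,-0.9,0]], rot=[[0,0,-0.227],[0,0,-0.227],[0,0,-0.227],[0,0,-0.227]], hand=[0.5,0.5,0.5,0.5])

```text
time_s: 3.53
ee_pos: [452.8, 120.7, 214.1]
ee_rot: [179.8, 0.1, 86.9]
force: [0.1, 0.2, -0.1]
gripper_width: 45.6
gripper_force: 0.0
```

>>> apply_moves(delta_pos=[[0.62,-0.9,0],[0.62,-0.9,0],[0.62,-0.9,0],[0.62,-0.9,0],[0.62,-0.9,0],[0.62,-0.9,0]], rot=[[0,0,-0.227],[0,0,-0.227],[0,0,-0.227],[0,0,-0.227],[0,0,-0.227],[0,0,-0.227]], hand=[0.5,0.5,0.5,0.5,0.5,0.5])

```text
time_s: 4.03
ee_pos: [523.6, 17.1, 213.6]
ee_rot: [-179.9, -0.0, 67.7]
force: [-0.1, 0.4, 0.1]
gripper_width: 45.6
gripper_force: 0.0
```

>>> apply_moves(delta_pos=[[0,0,-0.3],[0,0,-0.6],[0,0,-0.85],[0,0,-0.98],[0,0,-0.98],[0,0,-0.98]], rot=[[0,0,0],[0,0,0],[0,0,0],[0,0,0],[0,0,0],[0,0,0]], hand=[0.5,0.5,0.5,0.5,0.5,0.5])

```text
time_s: 4.53
ee_pos: [523.1, 17.6, 96.3]
ee_rot: [-179.9, 0.0, 67.8]
force: [0.4, 0.2, 0.3]
gripper_width: 45.7
gripper_force: 0.0
```

Run:
```python
from h import *
s=viewer.grab_frame('scene');t=viewer.grab_frame('top')
a=cv2.resize(s['pixels'][150:310,200:360,::-1],None,fx=2.5,fy=2.5,interpolation=cv2.INTER_CUBIC)
b=cv2.resize(t['pixels'][140:300,210:370,::-1],None,fx=2.5,fy=2.5,interpolation=cv2.INTER_CUBIC)
cv2.imwrite('pics/g1.png',np.hstack([a,b]))
print(env.state())
```

```text
{'time_s': 4.6333, 'qpos': array([5.92215613e-01, 1.97422028e+01, 1.05930500e+02, 1.77625682e-02,
       5.41522684e+01, 2.28455948e+01]), 'qvel': array([-0.58193189, -0.36843777, -0.67661212, -0.08943242, -0.16143826,
       -0.01258216]), 'effort': array([ 1.14638542e-01, -3.78665042e+01, -1.87789339e+01,  7.56181497e-02,
        3.76251759e-02, -2.22593924e-03]), 'ee_pos': array([524.84016584,  17.00996779,  98.00792142]), 'ee_rot': array([ 1.79844305e+02, -8.12517860e-02,  6.77363509e+01]), 'force': array([0.59532726, 0.33093501, 1.16128815]), 'torque': array([-0.09899915,  0.10640393,  0.03644259]), 'gripper_force': 0.0, 'gripper_width': 46.054785031697634}
```

View pics/g1.png

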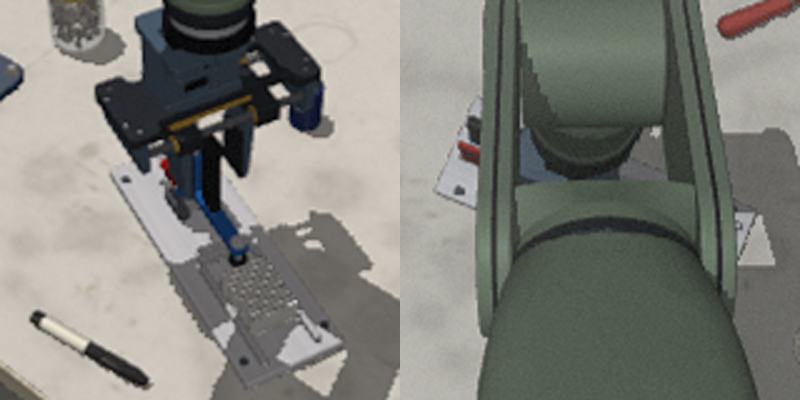

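The black grip shows between the two fingers in the scene view, at (215,180). Closing on it.

>>> apply_moves(delta_pos=[[0,0,0],[0,0,0],[0,0,0],[0,0,0],[0,0,0],[0,0,0]], rot=[[0,0,0],[0,0,0],[0,0,0],[0,0,0],[0,0,0],[0,0,0]], hand=[0.35,0.25,0.15,0.0,0.0,0.0], newtons=30)

```text
time_s: 5.13
ee_pos: [524.1, 15.8, 96.7]
ee_rot: [180.0, -0.0, 67.6]
force: [-0.1, 0.1, 1.9]
gripper_width: 15.6
gripper_force: 30.0
```

Width 15.6 is the 16 mm head, so I am gripping too high. Opening and going lower.

>>> apply_moves(delta_pos=[[0,0,0],[0,0,0],[0,0,0],[0,0,-0.06],[0,0,-0.12],[0,0,-0.12],[0,0,-0.12],[0,0,-0.12],[0,0,-0.12],[0,0,-0.12]], rot=[[0,0,0],[0,0,0],[0,0,0],[0,0,0],[0,0,0],[0,0,0],[0,0,0],[0,0,0],[0,0,0],[0,0,0]], hand=[0.4,0.4,0.4,0.4,0.4,0.2,0.15,0,0,0], newtons=30)

```text
time_s: 5.97
ee_pos: [524.1, 15.9, 82.0]
ee_rot: [180.0, -0.0, 67.6]
force: [-0.2, 0.5, -1.8]
gripper_width: 15.2
gripper_force: 30.0
```

Run:
```python
from h import *
s=viewer.grab_frame('scene')
a=cv2.resize(s['pixels'][155:270,210:330,::-1],None,fx=5,fy=5,interpolation=cv2.INTER_CUBIC)
cv2.imwrite('pics/g2.png',a)
st=env.state();print(st['gripper_width'],st['ee_pos'],st['force'],st['torque'])
```

```text
15.342064738315377 [524.1002796   15.87139549  81.94116219] [ 0.69862957  0.23082582 -2.27936082] [-0.11453693  0.0150839  -0.01971043]
```

View pics/g2.png

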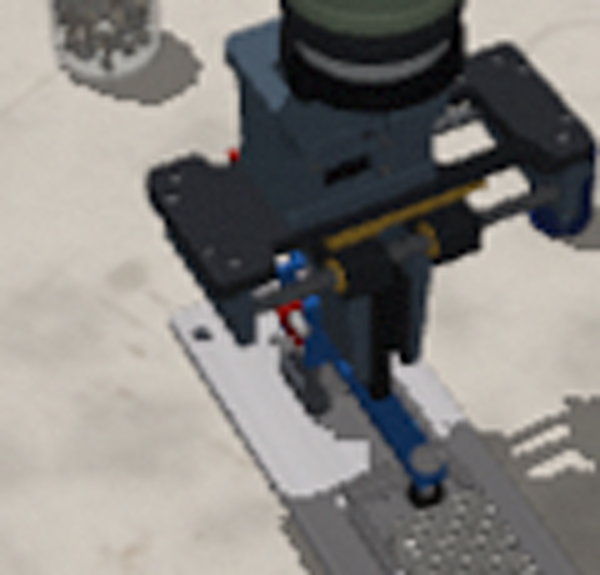

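The fingers straddle the grip at about (395,330) in the crop, and the hold is firm. Raising in small steps and watching the force.

>>> apply_moves(delta_pos=[[0,0,0.02],[0,0,0.04],[0,0,0.06],[0,0,0.06]], rot=[[0,0,0],[0,0,0],[0,0,0],[0,0,0]], hand=[0,0,0,0])

```text
time_s: 6.35
ee_pos: [524.1, 15.9, 89.2]
ee_rot: [180.0, -0.0, 67.6]
force: [2.3, -0.3, -6.6]
gripper_width: 15.3
gripper_force: 30.0
```

```bash
cat > lift.py <<'E'
from h import *
np.set_printoptions(precision=1,suppress=True)
s=viewer.grab_frame('scene');st=env.state();print(st['ee_pos'],st['force'],st['gripper_width'])
def line(P0,uv,k=np.array([513,-12,np.radians(67.7)])):
    # height of HD point (x,y) from the pixel row
    z=np.arange(60,180,.25);r=[np.hypot(*(proj(s,HD(*k,(P0[0],P0[1],a)))-uv)) for a in z];i=np.argmin(r);return z[i],r[i]
for n,P in[('lift_grip',(30,0)),('release_grip',(120,0)),('lever_face',(120,22.5))]:
    for q in spotter.landmark_of(s,n)[:2]: print(n,q['score'],q['position'],'lift',line(P,q['position'])[0]-98,line(P,q['position'])[1])
E
python3 lift.py
```

```text
[524.1  15.9  89.2] [ 3.3 -0.3 -6.7] 15.371242861578699
lift_grip 0.95 [286.0, 212.4] lift 23.25 2.661179255789472
lift_grip 0.27 [301.8, 268.1] lift -38.0 41.76840080069077
```

>>> apply_moves(delta_pos=[[0,0,0.02],[0,0,0.04],[0,0,0.06],[0,0,0.08],[0,0,0.08]], rot=[[0,0,0],[0,0,0],[0,0,0],[0,0,0],[0,0,0]], hand=[0,0,0,0,0])

```text
time_s: 6.97
ee_pos: [524.1, 15.9, 99.4]
ee_rot: [180.0, -0.0, 67.6]
force: [2.1, -0.7, -4.3]
gripper_width: 15.1
gripper_force: 30.0
```

```bash
python3 lift.py
python3 - <<'E'
from h import *
t=viewer.grab_frame('scene')
cv2.imwrite('pics/g3.png',cv2.resize(t['pixels'][155:270,210:330,::-1],None,fx=5,fy=5,interpolation=cv2.INTER_CUBIC))
a=cv2.imread('pics/g2.png');
print('saved')
E
```

```text
[524.1  15.9  99.3] [ 3.   0.1 -4.7] 15.269691207032105
lift_grip 0.65 [282.8, 211.1] lift 27.5 0.5393758883050439
saved
```

View pics/g3.png

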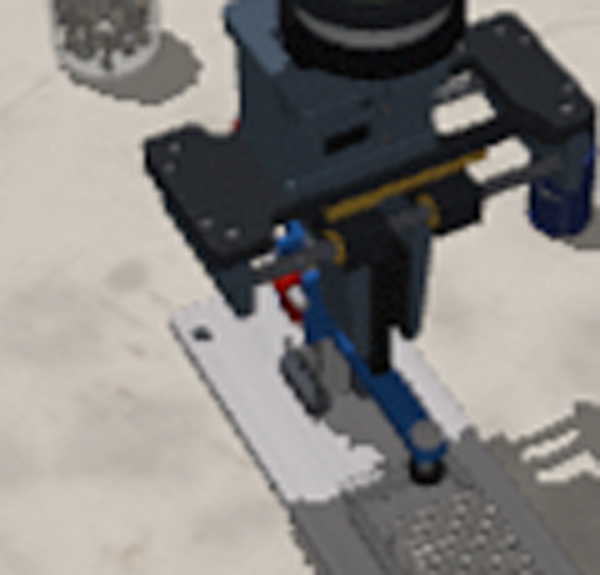

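>>> apply_moves(delta_pos=[[0,0,0.02],[0,0,0.04],[0,0,0.06],[0,0,0.08],[0,0,0.1],[0,0,0.12],[0,0,0.14],[0,0,0.155],[0,0,0.165],[0,0,0.165]], rot=[[0,0,0],[0,0,0],[0,0,0],[0,0,0],[0,0,0],[0,0,0],[0,0,0],[0,0,0],[0,0,0],[0,0,0]], hand=[0,0,0,0,0,0,0,0,0,0])

```text
time_s: 8.05
ee_pos: [524.1, 15.9, 119.3]
ee_rot: [180.0, -0.0, 67.6]
force: [2.8, -0.0, -3.5]
gripper_width: 15.0
gripper_force: 30.0
```

```bash
python3 lift.py
```

```text
[524.1  15.8 119.3] [ 2.4 -0.9 -3.7] 15.522535979078986
lift_grip 0.85 [285.0, 203.9] lift 50.25 1.6603135657393475
```

>>> apply_moves(delta_pos=[[0,0,-0.005],[0,0,-0.01],[0,0,-0.01]], rot=[[0,0,0],[0,0,0],[0,0,0]], hand=[0,0,0])

```text
time_s: 8.5
ee_pos: [524.1, 15.9, 117.9]
ee_rot: [180.0, -0.0, 67.6]
force: [2.3, 0.2, -0.8]
gripper_width: 15.0
gripper_force: 30.0
```

The weight has moved onto the pawl. Opening and rising clear, then a check.

>>> apply_moves(delta_pos=[[0,0,0],[0,0,0],[0,0,0],[0,0,0],[0,0,0.3],[0,0,0.6],[0,0,0.8],[0,0,0.8]], rot=[[0,0,0],[0,0,0],[0,0,0],[0,0,0],[0,0,0],[0,0,0],[0,0,0],[0,0,0]], hand=[0.25,0.4,0.5,0.5,0.5,0.5,0.5,0.5])

```text
time_s: 9.17
ee_pos: [526.9, 16.0, 218.9]
ee_rot: [179.4, -0.2, 67.6]
force: [0.1, 1.0, 0.9]
gripper_width: 45.8
gripper_force: 0.0
```

```bash
python3 lift.py
```

```text
[525.4  15.9 216.2] [ 0.1  0.6 -0.9] 45.61837640809551
lift_grip 0.87 [282.5, 202.5] lift 54.5 0.8400293874319792
release_grip 0.74 [267.3, 180.0] lift 47.0 2.598216188868233
lever_face 0.74 [257.6, 178.5] lift 61.5 1.993119683680973
```

>>> apply_moves(delta_pos=[[-0.15,-0.3,0],[-0.3,-0.6,0],[-0.4,-0.9,0],[-0.47,-1,0],[-0.47,-1,0]], rot=[[0,0,0],[0,0,0],[0,0,0],[0,0,0],[0,0,0]], hand=[0,0,0,0,0])

```text
time_s: 9.78
ee_pos: [464.9, -106.2, 211.8]
ee_rot: [-179.8, 0.1, 67.4]
force: [-0.2, 0.3, 0.6]
gripper_width: 15.7
gripper_force: 0.0
```

>>> apply_moves(delta_pos=[[0,-0.16,-0.3],[0,-0.16,-0.6],[0,-0.16,-0.9],[0,-0.16,-1],[0,-0.16,-1]], rot=[[0,0,0],[0,0,0],[0,0,0],[0,0,0],[0,0,0]], hand=[0,0,0,0,0])

```text
time_s: 10.2
ee_pos: [464.4, -121.6, 89.0]
ee_rot: [-179.4, 0.0, 67.6]
force: [-0.1, 0.0, 0.1]
gripper_width: 0.3
gripper_force: 0.0
```

```bash
cat > hs.py <<'E'
from h import *
np.set_printoptions(precision=1,suppress=True)
k=(513,-12,np.radians(67.7))
def loc(P): d=np.asarray(P)[:2]-k[:2]; return np.array([d[0]*np.cos(k[2])+d[1]*np.sin(k[2]),-d[0]*np.sin(k[2])+d[1]*np.cos(k[2])])
st=env.state();print('tcp',st['ee_pos'],loc(st['ee_pos']),st['force'],st['time_s'])
for c in('scene','top'):
    p=viewer.grab_frame(c)
    for q in spotter.landmark_of(p,'heatsink_center')[:1]: print(c,q['score'],'hs',loc(onz(p,q['position'],25)))
E
python3 hs.py
```

```text
tcp [ 464.4 -121.6   89. ] [-119.9    3.4] [-0.1  0.   0.1] 10.2
scene 0.73 hs [-61.1   1.9]
top 0.71 hs [-67.4  -1.6]
```

>>> apply_moves(delta_pos=[[0.023,-0.01,-0.25],[0.023,-0.01,-0.45],[0.023,-0.01,-0.58],[0.023,-0.01,-0.58],[0.023,-0.01,-0.58]], rot=[[0,0,0],[0,0,0],[0,0,0],[0,0,0],[0,0,0]], hand=[0,0,0,0,0])

```text
time_s: 10.82
ee_pos: [471.0, -124.5, 24.5]
ee_rot: [179.9, -0.0, 67.6]
force: [0.3, -0.4, -0.5]
gripper_width: 0.4
gripper_force: 0.0
```

```bash
python3 hs.py
```

```text
tcp [ 471.  -124.5   24.5] [-120.    -3.8] [ 0.3 -0.4 -0.5] 10.8167
scene 0.37 hs [-63.3  -6.9]
top 0.95 hs [-60.    0.7]
```

>>> apply_moves(delta_pos=[[-0.029,0.012,0],[-0.023,0.027,0],[-0.016,0.043,0],[-0.01,0.058,0],[-0.004,0.074,0],[0.003,0.089,0],[0.003,0.089,0]], rot=[[0,0,0],[0,0,0],[0,0,0],[0,0,0],[0,0,0],[0,0,0],[0,0,0]], hand=[0,0,0,0,0,0,0])

```text
time_s: 11.6
ee_pos: [470.9, -113.5, 23.8]
ee_rot: [180.0, -0.0, 67.7]
force: [-0.3, -0.2, -0.7]
gripper_width: 0.4
gripper_force: 0.0
```

>>> apply_moves(delta_pos=[[0.006,0.015,0],[0.013,0.031,0],[0.019,0.046,0],[0.025,0.062,0],[0.032,0.077,0],[0.038,0.093,0],[0.038,0.093,0]], rot=[[0,0,0],[0,0,0],[0,0,0],[0,0,0],[0,0,0],[0,0,0],[0,0,0]], hand=[0,0,0,0,0,0,0])

```text
time_s: 12.18
ee_pos: [475.4, -102.3, 23.7]
ee_rot: [180.0, -0.0, 67.6]
force: [-0.5, 0.1, -1.3]
gripper_width: 0.7
gripper_force: 0.0
```

```bash
python3 hs.py
```

```text
tcp [ 475.4 -102.3   23.7] [-97.8   0.5] [-0.5  0.1 -1.3] 12.1833
scene 0.43 hs [-48.8   3.6]
top 0.71 hs [-44.   -4.7]
```

>>> apply_moves(delta_pos=[[0.004,0.01,0],[0.008,0.02,0],[0.013,0.031,0],[0.017,0.041,0],[0.021,0.051,0],[0.025,0.062,0],[0.03,0.072,0],[0.034,0.082,0],[0.038,0.093,0],[0.038,0.093,0]], rot=[[0,0,0],[0,0,0],[0,0,0],[0,0,0],[0,0,0],[0,0,0],[0,0,0],[0,0,0],[0,0,0],[0,0,0]], hand=[0,0,0,0,0,0,0,0,0,0])

```text
time_s: 13.22
ee_pos: [479.9, -91.2, 23.8]
ee_rot: [180.0, -0.0, 67.6]
force: [-0.5, -0.2, -0.5]
gripper_width: 0.9
gripper_force: 0.0
```

```bash
python3 hs.py
```

```text
tcp [479.9 -91.2  23.8] [-85.9   0.5] [-0.5 -0.2 -0.5] 13.2167
scene 0.44 hs [-38.5   2.5]
top 0.56 hs [-35.8  -2.3]
```

>>> apply_moves(delta_pos=[[0.003,0.008,0],[0.006,0.015,0],[0.01,0.023,0],[0.013,0.031,0],[0.016,0.039,0],[0.019,0.046,0],[0.019,0.046,0]], rot=[[0,0,0],[0,0,0],[0,0,0],[0,0,0],[0,0,0],[0,0,0],[0,0,0]], hand=[0,0,0,0,0,0,0])

```text
time_s: 14.0
ee_pos: [482.2, -85.8, 23.8]
ee_rot: [180.0, -0.0, 67.6]
force: [0.0, 1.2, 0.9]
gripper_width: 0.5
gripper_force: 0.0
```

>>> apply_moves(delta_pos=[[0.003,0.008,0],[0.006,0.015,0],[0.01,0.023,0],[0.01,0.023,0]], rot=[[0,0,0],[0,0,0],[0,0,0],[0,0,0]], hand=[0,0,0,0])

```text
time_s: 14.33
ee_pos: [483.1, -83.3, 23.8]
ee_rot: [-180.0, 0.0, 67.6]
force: [-0.5, -2.2, 0.9]
gripper_width: 0.2
gripper_force: 0.8
```

```bash
python3 hs.py
```

```text
tcp [483.1 -83.3  23.8] [-77.3   0.6] [-0.5 -2.2  0.9] 14.3333
scene 0.48 hs [-30.   -1.5]
top 0.54 hs [-33.5  -3.3]
```

>>> apply_moves(delta_pos=[[0.002,0.004,0],[0.003,0.008,0],[0.003,0.008,0]], rot=[[0,0,0],[0,0,0],[0,0,0]], hand=[0,0,0])

```text
time_s: 14.78
ee_pos: [483.1, -83.2, 23.8]
ee_rot: [-180.0, 0.1, 67.7]
force: [-2.2, -6.0, 1.4]
gripper_width: 0.6
gripper_force: 3.2
```

>>> apply_moves(delta_pos=[[0.002,0.004,0],[0.003,0.008,0],[0.003,0.008,0]], rot=[[0,0,0],[0,0,0],[0,0,0]], hand=[0,0,0])

```text
time_s: 15.03
ee_pos: [483.1, -83.1, 23.9]
ee_rot: [-180.0, 0.2, 67.7]
force: [-4.4, -9.9, 2.4]
gripper_width: 0.2
gripper_force: 5.3
```

It has stalled against the stop, so the heat sink is home. Backing off and going up.

>>> apply_moves(delta_pos=[[-0.02,-0.05,0],[-0.06,-0.145,0],[-0.11,-0.26,0],[-0.13,-0.31,0],[-0.13,-0.31,0.3],[-0.13,-0.31,0.6],[-0.13,-0.31,0.9],[-0.13,-0.31,1],[-0.13,-0.31,1]], rot=[[0,0,0],[0,0,0],[0,0,0],[0,0,0],[0,0,0],[0,0,0],[0,0,0],[0,0,0],[0,0,0]], hand=[0,0,0,0,0,0,0,0,0])

```text
time_s: 15.78
ee_pos: [470.9, -119.3, 147.5]
ee_rot: [179.5, -0.1, 67.6]
force: [0.2, -0.6, 0.2]
gripper_width: 0.3
gripper_force: 0.0
```

>>> apply_moves(delta_pos=[[0,0,0.33],[0,0,0.66],[0,0,0.9],[0,0,0.9],[0,0,0.9]], rot=[[0,0,0],[0,0,0],[0,0,0],[0,0,0],[0,0,0]], hand=[0.5,0.5,0.5,0.5,0.5])

```text
time_s: 16.2
ee_pos: [468.7, -118.6, 251.9]
ee_rot: [179.9, -0.0, 67.6]
force: [0.3, 1.1, -0.8]
gripper_width: 30.9
gripper_force: 0.0
```

```bash
python3 hs.py; python3 lift.py
python3 - <<'E'
from h import *
s=viewer.grab_frame('scene')
t=viewer.grab_frame('top')
a=cv2.resize(s['pixels'][150:310,220:345,::-1],None,fx=3.5,fy=3.5,interpolation=cv2.INTER_CUBIC)
cv2.imwrite('pics/g4.png',a)
E
```

```text
tcp [ 468.7 -118.6  251.9] [-115.5    0.5] [ 0.3  1.1 -0.8] 16.2
scene 0.63 hs [-23.9   0. ]
top 0.85 hs [-26.4   0.6]
[ 467.5 -118.3  249.8] [-0.8 -0.2  0.2] 45.22597992847543
lift_grip 0.96 [284.7, 202.1] lift 55.75 1.3599749069594662
lift_grip 0.21 [325.3, 344.2] lift -38.0 121.07092337140853
release_grip 0.58 [265.1, 177.5] lift 55.0 0.49393337659689524
lever_face 0.73 [256.0, 178.3] lift 62.25 0.407006307745404
lever_face 0.71 [290.7, 253.5] lift -38.0 55.58594080462893
```

View pics/g4.png

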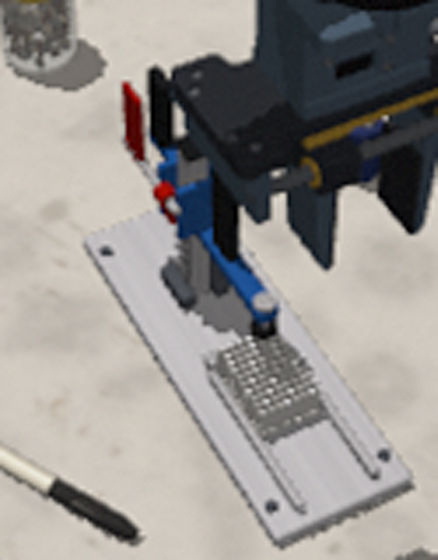

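The heat sink sits against the stop and the foot hangs clear above it, at about (262,325) in the crop. The lift is about 53 mm. Moving above the rear grip.

>>> apply_moves(delta_pos=[[0.12,0.3,0],[0.24,0.6,0],[0.36,0.91,0],[0.36,0.91,0]], rot=[[0,0,0],[0,0,0],[0,0,0],[0,0,0]], hand=[0.55,0.55,0.55,0.55])

```text
time_s: 17.03
ee_pos: [513.6, -3.9, 251.5]
ee_rot: [180.0, -0.2, 67.9]
force: [0.1, -1.0, 0.4]
gripper_width: 50.1
gripper_force: 0.0
```

>>> apply_moves(delta_pos=[[0.12,0.3,0],[0.24,0.6,0],[0.36,0.91,0],[0.36,0.91,0],[0.36,0.91,0],[0.36,0.91,0],[0.36,0.91,0],[0.36,0.91,0]], rot=[[0,0,0],[0,0,0],[0,0,0],[0,0,0],[0,0,0],[0,0,0],[0,0,0],[0,0,0]], hand=[0.55,0.55,0.55,0.55,0.55,0.55,0.55,0.55])

```text
time_s: 17.7
ee_pos: [554.4, 98.5, 251.9]
ee_rot: [180.0, 0.0, 67.5]
force: [-0.9, 0.8, -0.2]
gripper_width: 49.9
gripper_force: 0.0
```

```bash
python3 hs.py; python3 lift.py
```

```text
tcp [554.4  98.5 251.9] [118.    3.6] [-0.9  0.8 -0.2] 17.7
scene 0.63 hs [-29.1   3.2]
top 0.71 hs [-21.1  -1. ]
[554.7  99.2 252. ] [ 0.2  0.  -0.4] 50.20872868047989
release_grip 0.88 [269.4, 180.5] lift 45.0 4.67795664139089
lever_face 0.61 [296.0, 261.8] lift -38.0 65.40953259962632
lever_face 0.58 [257.4, 181.2] lift 53.25 1.6433152491816034
```

>>> apply_moves(delta_pos=[[0,0,-0.3],[0,0,-0.5],[0,0,-0.6],[0,0,-0.7],[0,0,-0.8],[0,0,-0.9],[0,0,-0.91],[0,0,-0.91],[0,0,-0.91]], rot=[[0,0,0],[0,0,0],[0,0,0],[0,0,0],[0,0,0],[0,0,0],[0,0,0],[0,0,0],[0,0,0]], hand=[0.55,0.55,0.55,0.55,0.55,0.55,0.55,0.55,0.55])

```text
time_s: 18.85
ee_pos: [555.3, 100.0, 143.2]
ee_rot: [179.9, -0.0, 67.6]
force: [-0.4, -0.4, -0.8]
gripper_width: 50.3
gripper_force: 0.0
```

```bash
python3 hs.py;python3 - <<'E'
from h import *
s=viewer.grab_frame('scene')
t=viewer.grab_frame('top')
a=cv2.resize(s['pixels'][140:290,210:330,::-1],None,fx=3.3,fy=3.3,interpolation=cv2.INTER_CUBIC)
b=cv2.resize(t['pixels'][140:290,200:320,::-1],None,fx=3.3,fy=3.3,interpolation=cv2.INTER_CUBIC)
cv2.imwrite('pics/g5.png',np.hstack([a,b]))
E
```

```text
tcp [555.3 100.  143.2] [119.6   3.4] [-0.4 -0.4 -0.8] 18.85
scene 0.92 hs [-31.3   1.6]
top 0.71 hs [-25.1  -1.6]
```

View pics/g5.png

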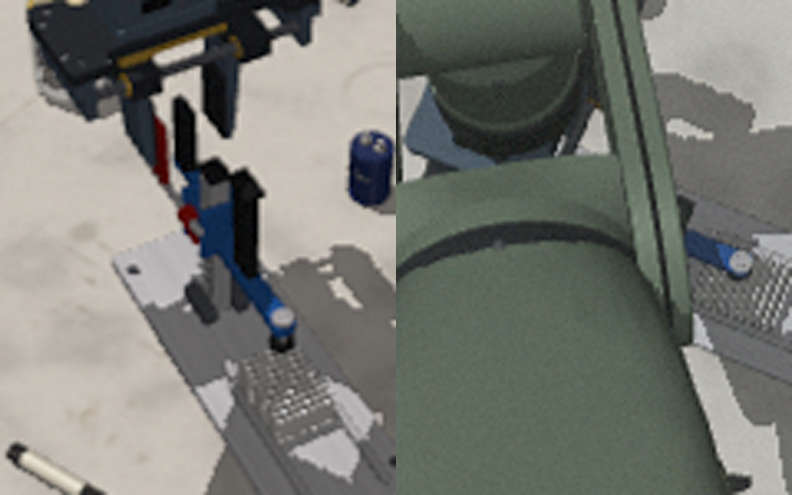

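Both fingers straddle the red lever and the rear grip. I shift the centre so the grip-side finger touches early, then squeeze.

>>> apply_moves(delta_pos=[[-0.029,0.012,0],[-0.029,0.012,0],[-0.029,0.012,0],[-0.029,0.012,0],[-0.029,0.012,0]], rot=[[0,0,0],[0,0,0],[0,0,0],[0,0,0],[0,0,0]], hand=[0.5,0.4,0.4,0.4,0.4], newtons=25)

```text
time_s: 19.57
ee_pos: [551.3, 101.3, 142.6]
ee_rot: [180.0, -0.0, 67.6]
force: [0.9, 0.9, 0.4]
gripper_width: 36.5
gripper_force: 0.0
```

>>> apply_moves(delta_pos=[[0,0,0],[0.005,-0.002,0],[0.012,-0.005,0],[0.018,-0.007,0],[0.018,-0.007,0],[0.018,-0.007,0]], rot=[[0,0,0],[0,0,0],[0,0,0],[0,0,0],[0,0,0],[0,0,0]], hand=[0.28,0.2,0,0,0,0], newtons=25)

```text
time_s: 20.07
ee_pos: [554.9, 99.9, 142.2]
ee_rot: [179.8, -0.0, 67.6]
force: [5.9, -3.8, -2.4]
gripper_width: 17.5
gripper_force: 23.7
```

```bash
python3 hs.py; python3 lift.py
```

```text
tcp [554.9  99.9 142.2] [119.4   3.7] [ 5.9 -3.8 -2.4] 20.0667
scene 0.65 hs [-29.9   8.3]
top 0.91 hs [-28.7  -1.9]
[554.9  99.9 142.2] [ 4.3 -2.1 -2.6] 17.787990376915477
lift_grip 0.57 [288.3, 203.4] lift 51.75 4.9601217292533475
release_grip 0.94 [267.1, 175.2] lift 61.75 2.5781676816468115
lever_face 0.48 [262.4, 178.1] lift 61.75 6.807835894166199
```

>>> apply_moves(delta_pos=[[0,0,0.006],[0,0,0.006],[0,0,-0.006],[0,0,-0.018],[0,0,-0.03],[0,0,-0.03]], rot=[[0,0,0],[0,0,0],[0,0,0],[0,0,0],[0,0,0],[0,0,0]], hand=[0,0,0,0,0,0])

```text
time_s: 20.97
ee_pos: [554.8, 99.9, 138.3]
ee_rot: [179.9, -0.0, 67.6]
force: [5.6, -2.4, -3.6]
gripper_width: 17.7
gripper_force: 23.7
```

The arm is carried with the pawl clear. Lowering.

>>> apply_moves(delta_pos=[[0,0,-0.018],[0,0,-0.036],[0,0,-0.054],[0,0,-0.072],[0,0,-0.09],[0,0,-0.108],[0,0,-0.126],[0,0,-0.144],[0,0,-0.15],[0,0,-0.15]], rot=[[0,0,0],[0,0,0],[0,0,0],[0,0,0],[0,0,0],[0,0,0],[0,0,0],[0,0,0],[0,0,0],[0,0,0]], hand=[0,0,0,0,0,0,0,0,0,0])

```text
time_s: 21.8
ee_pos: [554.9, 99.8, 120.4]
ee_rot: [179.9, 0.0, 67.6]
force: [6.1, -1.9, -4.1]
gripper_width: 17.4
gripper_force: 23.7
```

```bash
python3 lift.py;python3 - <<'E'
from h import *
s=viewer.grab_frame('scene')
cv2.imwrite('pics/g6.png',cv2.resize(s['pixels'][150:270,220:330,::-1],None,fx=5,fy=5,interpolation=cv2.INTER_CUBIC))
E
```

```text
[554.9  99.9 120.4] [ 4.6 -2.8 -4.9] 17.548462463549477
lift_grip 0.9 [283.8, 210.0] lift 31.0 0.4611136098183764
release_grip 0.67 [291.2, 253.3] lift -38.0 53.86697557483466
release_grip 0.63 [266.8, 184.6] lift 32.5 1.9259522267513751
lever_face 0.64 [260.7, 185.4] lift 39.5 4.70433986382904
```

View pics/g6.png

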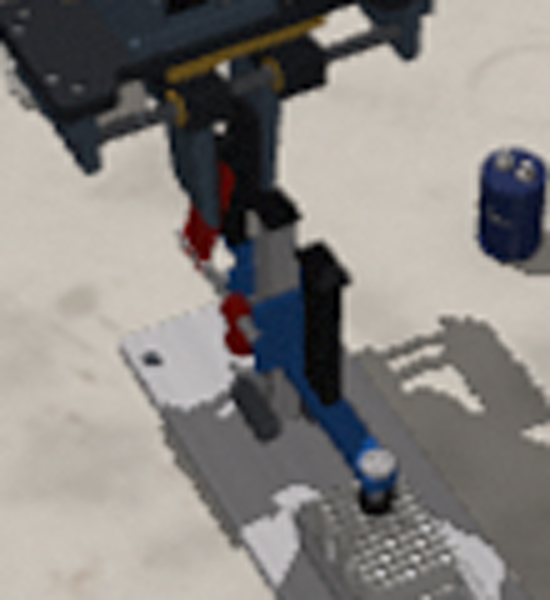

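The arm follows the fingers. The foot, at (378,495) in the crop, is just above the heat sink. Feeling for contact in small steps.

>>> apply_moves(delta_pos=[[0,0,-0.008],[0,0,-0.016],[0,0,-0.025],[0,0,-0.025],[0,0,-0.025]], rot=[[0,0,0],[0,0,0],[0,0,0],[0,0,0],[0,0,0]], hand=[0,0,0,0,0])

```text
time_s: 22.47
ee_pos: [554.9, 99.9, 117.4]
ee_rot: [179.9, -0.0, 67.6]
force: [6.2, -3.3, -4.0]
gripper_width: 17.8
gripper_force: 23.7
```

>>> apply_moves(delta_pos=[[0,0,-0.004],[0,0,-0.008],[0,0,-0.012],[0,0,-0.012]], rot=[[0,0,0],[0,0,0],[0,0,0],[0,0,0]], hand=[0,0,0,0])

```text
time_s: 22.8
ee_pos: [554.9, 99.9, 116.1]
ee_rot: [179.9, -0.0, 67.6]
force: [5.3, -1.6, -4.8]
gripper_width: 17.8
gripper_force: 23.7
```

>>> apply_moves(delta_pos=[[0,0,-0.004],[0,0,-0.008],[0,0,-0.008],[0,0,-0.008]], rot=[[0,0,0],[0,0,0],[0,0,0],[0,0,0]], hand=[0,0,0,0])

```text
time_s: 23.13
ee_pos: [554.9, 99.8, 115.2]
ee_rot: [179.9, -0.0, 67.6]
force: [4.8, -3.1, -4.3]
gripper_width: 17.7
gripper_force: 23.7
```

Still hanging free, so I go on one millimetre at a time.

>>> apply_moves(delta_pos=[[0,0,-0.004],[0,0,-0.008],[0,0,-0.008]], rot=[[0,0,0],[0,0,0],[0,0,0]], hand=[0,0,0])

```text
time_s: 23.38
ee_pos: [554.8, 99.9, 114.2]
ee_rot: [179.9, -0.0, 67.6]
force: [4.8, -2.0, -4.6]
gripper_width: 17.6
gripper_force: 23.7
```

>>> apply_moves(delta_pos=[[0,0,-0.004],[0,0,-0.008],[0,0,-0.008]], rot=[[0,0,0],[0,0,0],[0,0,0]], hand=[0,0,0])

```text
time_s: 23.63
ee_pos: [554.9, 99.9, 113.3]
ee_rot: [179.8, -0.0, 67.6]
force: [5.4, -2.6, -4.0]
gripper_width: 17.8
gripper_force: 23.7
```

>>> apply_moves(delta_pos=[[0,0,-0.004],[0,0,-0.008],[0,0,-0.008]], rot=[[0,0,0],[0,0,0],[0,0,0]], hand=[0,0,0])

```text
time_s: 23.88
ee_pos: [554.9, 99.9, 112.3]
ee_rot: [179.9, -0.0, 67.6]
force: [6.6, -2.4, -4.1]
gripper_width: 17.7
gripper_force: 23.7
```

>>> apply_moves(delta_pos=[[0,0,-0.004],[0,0,-0.008],[0,0,-0.008]], rot=[[0,0,0],[0,0,0],[0,0,0]], hand=[0,0,0])

```text
time_s: 24.13
ee_pos: [554.9, 99.9, 111.9]
ee_rot: [179.8, -0.0, 67.6]
force: [4.5, -3.4, -1.0]
gripper_width: 17.5
gripper_force: 23.7
```

>>> apply_moves(delta_pos=[[0,0,-0.004],[0,0,-0.008],[0,0,-0.008]], rot=[[0,0,0],[0,0,0],[0,0,0]], hand=[0,0,0])

```text
time_s: 24.38
ee_pos: [554.9, 99.9, 111.8]
ee_rot: [179.8, -0.0, 67.6]
force: [3.2, -3.5, 4.3]
gripper_width: 17.4
gripper_force: 23.7
```

Contact at a lift of about 22.5 mm. I ease off to near zero force and then let go.

>>> apply_moves(delta_pos=[[0,0,0.004],[0,0,0.006],[0,0,0.006],[0,0,0.006]], rot=[[0,0,0],[0,0,0],[0,0,0],[0,0,0]], hand=[0,0,0,0])

```text
time_s: 24.72
ee_pos: [554.9, 99.9, 111.9]
ee_rot: [179.8, -0.0, 67.6]
force: [5.9, -3.5, -0.1]
gripper_width: 17.5
gripper_force: 23.7
```

>>> apply_moves(delta_pos=[[0,0,0],[0,0,0],[0,0,0],[0,0,0],[0,0,0],[0,0,0],[0,0,0],[0,0,0]], rot=[[0,0,0],[0,0,0],[0,0,0],[0,0,0],[0,0,0],[0,0,0],[0,0,0],[0,0,0]], hand=[0.22,0.26,0.3,0.36,0.45,0.6,0.6,0.6])

```text
time_s: 25.38
ee_pos: [553.4, 100.5, 111.3]
ee_rot: [-180.0, 0.0, 67.6]
force: [0.1, 0.0, -0.2]
gripper_width: 54.2
gripper_force: 0.0
```

>>> apply_moves(delta_pos=[[0,0,0.15],[0,0,0.4],[0,0,0.7],[0,0,1],[0,0,1],[0,0,1],[0,0,1]], rot=[[0,0,0],[0,0,0],[0,0,0],[0,0,0],[0,0,0],[0,0,0],[0,0,0]], hand=[0.6,0.6,0.6,0.6,0.6,0.6,0.6])

```text
time_s: 25.97
ee_pos: [553.0, 100.4, 230.9]
ee_rot: [-180.0, 0.0, 67.6]
force: [0.6, -0.3, -1.1]
gripper_width: 55.0
gripper_force: 0.0
```

```bash
python3 hs.py; python3 lift.py;python3 - <<'E'
from h import *
s=viewer.grab_frame('scene')
cv2.imwrite('pics/g7.png',cv2.resize(s['pixels'][150:270,220:330,::-1],None,fx=5,fy=5,interpolation=cv2.INTER_CUBIC))
E
```

```text
tcp [553.  100.4 230.9] [119.1   5.6] [ 0.6 -0.3 -1.1] 25.9667
scene 0.84 hs [-29.4   1.3]
top 0.73 hs [-31.2  -2.2]
[552.9 100.4 230.1] [ 0.2 -0.2  0.8] 54.58465494462677
lift_grip 0.93 [284.8, 211.3] lift 26.75 1.4611080938407082
release_grip 0.84 [266.2, 188.8] lift 19.0 1.1693129174463752
lever_face 0.62 [259.4, 187.8] lift 32.25 3.272994766406324
```

View pics/g7.png

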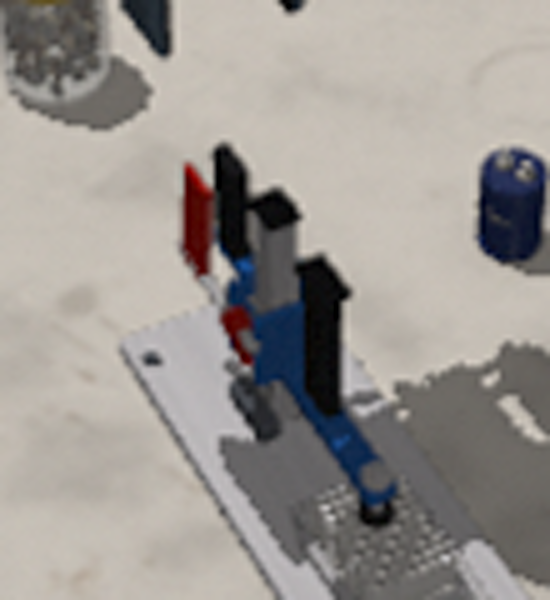

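The foot rests on the heat sink at (375,510) in the crop. The lever is free, the gripper is clear, and the heat sink is at x of about -30. Handing in.

```bash
python3 -c "
from workcell import env
print(env.job_done())"
```

```text
the job is handed in; nothing more can be done
None
```

The heat sink is home against the back stop with the foot set down and resting on it, and the job was handed in at about 26 s; the hand-in gave no verdict.

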